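# Bring the two candles in to the centrepiece

### The arm

A 7-joint arm with a two-finger parallel gripper is mounted at the origin on the work surface. World frame = base frame: x ahead of the robot, y to its left, z up, the work surface at z = 0. Lengths are in mm, angles in degrees, forces in N, time in s.
With the tool pointing down it reaches from about 400 to 850 mm from the base axis. Payload 4.4 kg.
Tool frame: the origin (TCP) lies at the very end of the fingers, on their centre line; the grasp point (between the pads) lies 19 mm behind it (ctrl.pinch_z is the distance from the TCP to the grasp point, in mm); z points along the fingers, x is the direction in which the jaws open and shut, and the axes are right-handed (so a half turn about z gives the same grasp; the last joint's range is limited). The gripper opens to 94 mm and grips with 3 to 60 N. Pads are 16 mm wide; open, the fingers measure 119 mm over their backs; the gripper's body (75 mm by 177 mm) begins 78 mm behind the grasp point.
Start: joints at [69.511, 36.005, 2.206, 86.941, -1.547, 57.084, -1.146], TCP at [187.018, -622.529, 205.478] pointing down, gripper open.
Joint ranges: [-175.42, 175.42], [-21.48, 121.26], [-71.46, 75.88], [10.55, 141.38], [-63.04, 243.04], [13.31, 113.54], [-168.57, 168.57]. Speed limits (degrees/s): [147.25, 147.25, 180, 180, 180, 180, 180].

### API

Orientations are given as [roll, pitch, yaw] about the fixed x, y, z axes, in that order (R = Rz(yaw) Ry(pitch) Rx(roll)).
In Python, from cell import monitor, viewer, ctrl gives the robot as it stands.
- The arm moves only by the tool jog_arm, never from a script. Its argument "increments" is a list of rows, each a list of 7 numbers: the shift along the world's x, y, z in m, then the turn, a rotation vector about the world's x, y, z in rad, then the closure in counts, from 0 (fully open) to 255 (shut). In form: [[dx, dy, dz, ax, ay, az, jaw], ...]. A call has 1 to 10 rows; each row shifts and turns the pose as measured when the row begins; what a row does not reach is not made up. A row lasts 1/12 s, in which the tool goes at most 41.7 mm and 7.16 degrees, less where a joint would pass 70% of its speed; a pose out of reach is approached as far as the arm can. A call is refused whole if a number of a shift passes 0.0417 or a number of a turn 0.125, either way. A call with a gripper value outside its range is refused whole. The fingers move at their own pace and stop on an object; "grip_force" is the grip in N (left out, the last holds). Time passes only in rows, so rows that do not move let the fingers close. It gives the time, the measured TCP pose, the force and the opening at its end, in the units of the state.
- monitor.get_state(): the state, without advancing time (a new reading comes with each control period).
- viewer.snapshot(name): name is "scene" or "top" or "wrist"; returns a dict with "color" (384x512x3 uint8, red, green, blue), "depth" (384x512 float32, mm along the optical axis (not along the pixel's ray), 0 where there is no reading), "vfov" (degrees; the focal length in pixels is half the picture's height over the tangent of half this angle, whatever the lens; pixels are square), "cx", "cy" (the principal point, pixels), "world_to_cam" (4x4, takes a point from world to camera coordinates); the wrist camera has in their place "tool_from_camera" (4x4, takes a point from camera to tool coordinates, whose origin is the TCP and whose axes are the tool frame's). Camera axes: x right, y down, z forward; pixel columns grow to the right and rows downward; lengths in mm; the calibration is good to about 2 mm. A picture is of the moment at which its call begins: read the wrist's pose just before it.
- ctrl.finish_job(): hands the job in, once; it reports no verdict.
The state is a dict: "time": time; "joints": joint angles; "qvel": joint speeds; "effort": joint torques, N m; "eef_pos": TCP position; "tcp_rot": TCP orientation; "force": force on the tool from outside, world axes, zero at the start; "ft_torque": the same for the moment, N m; "gripper_width": finger opening in mm.
Only numpy, scipy, OpenCV 4.12 (cv2) and the standard library are available. Lean on these libraries where they do the work, as an engineer would, in place of code of your own. Each camera call takes 0.05 s, during which the arm holds its last target. There are 200 camera calls.

### The job

Push both candle dishes, the red candle and the ivory one, along the table into the dark timber cross in the middle: each goes into the open corner of the cross on its own side (left or right) until its dish rests against both timbers. Only push them from the side with the fingertips or the outside of the fingers: do not put the fingers around a candle, lift it or tip it. Leave everything else on the table where it stands.

Things in the scene. Friction and masses are not known exactly. Their poses are not given: they have to be found in the camera images.
- red_candle: Red pillar candle, 58 mm thick, stuck firmly in the middle of a round black cast-iron dish 104 mm wide; the dish has an upright rim 22 mm tall, the wax top is 68 mm above the table (wick to 77 mm). Together about 0.5 kg (0.35 to 0.7), loose, sliding on the table. Starts on one side of the timber cross (left, +y, or right, -y), 10 to 35 cm from the corner there; the other candle starts on the other side. Origin: centre of the underside; z up.
- ivory_candle: Ivory pillar candle, 58 mm thick, stuck firmly in the middle of a round black cast-iron dish 104 mm wide; the dish has an upright rim 22 mm tall, the wax top is 68 mm above the table (wick to 77 mm). Together about 0.5 kg (0.35 to 0.7), loose, sliding on the table. Starts on one side of the timber cross (left, +y, or right, -y), 10 to 35 cm from the corner there; the other candle starts on the other side. Origin: centre of the underside; z up.
- cross: Centrepiece: an X of two dark oak bars crossing at right angles, each 220 mm long, 24 mm thick, 45 mm tall, with a brass disc on top of the crossing; screwed to the table and does not move. Its four arms point at 45 degrees to its own x and y axes, so that an open right-angled corner faces each of its +x, -x, +y (left) and -y (right). Turned up to 0.3 rad. Origin: centre of the underside; z up.
- left_corner (a point): Point on the table where the dish's centre stands when the dish touches both timbers of the left corner: 90.5 mm from the cross's centre along its +y. Its y axis points straight out of the corner, away from the crossing.
- right_corner (a point): The same for the right corner: 90.5 mm from the cross's centre along its -y. Its -y axis points straight out of the corner.
- blue_tumbler: Bystander, loose: open blue ceramic tumbler, 74 wide, 85 tall (mm). Origin: centre of the underside.
- steel_cup: Bystander, loose: open steel cup, 72 wide, 80 tall (mm). Origin: centre of the underside.
- ashtray: Bystander, loose: low black iron ashtray with a knobbed cover, 92 wide, 40 tall (mm). Origin: centre of the underside.
- matchbox: Bystander, loose: cardboard matchbox 36 x 56 x 15 with a red band (mm). Origin: centre of the underside.
- stub: Bystander, loose: short teal candle stub, 50 wide, 35 tall, standing in the corner of the timber cross that faces away from the robot (mm). Origin: centre of the underside.
- tealight: Bystander, loose: tea light in an aluminium cup, 40 wide, 16 tall, in the corner of the timber cross that faces the robot (mm). Origin: centre of the underside.
Things that resemble listed ones, but are neither listed nor needed, are in the scene too. Leave any purple or yellow look-alike of the red_candle alone.

How it is judged (in metres and radians):
At the end, for the whole second after the job is handed in: One candle dish stands in the left corner of the cross and the other in the right, each centre within 8 mm of the place where the dish touches both timbers, upright (within 0.08 rad), flat on the table and at rest (((horizontal distance between red_candle and left_corner below 0.008 m and horizontal distance between ivory_candle and right_corner below 0.008 m) or (horizontal distance between ivory_candle and left_corner below 0.008 m and horizontal distance between red_candle and right_corner below 0.008 m)) and height (world z) of each of red_candle, ivory_candle below 0.006 m and angle between each of red_candle, ivory_candle's own z axis and vertical below 0.08 rad and linear speed of each of red_candle, ivory_candle below 0.01 m/s).
It fails at once if a candle is lifted off the table (underside above 12 mm) (height (world z) of any of red_candle, ivory_candle above 0.012 m).
It fails at once if a candle is tipped by more than 0.25 rad (angle between any of red_candle, ivory_candle's own z axis and vertical above 0.25 rad).
It fails at once if the fingers are put around a candle (grasp point within 20 mm of its axis and less than 80 mm above the table) ((horizontal distance between the grasp point and red_candle below 0.02 m and height (world z) of the grasp point below 0.08 m) or (horizontal distance between the grasp point and ivory_candle below 0.02 m and height (world z) of the grasp point below 0.08 m)).
It fails at once if another thing on the table is moved by more than 25 mm (distance of any of blue_tumbler, steel_cup, ashtray, matchbox, stub, tealight from where it was at the start of the episode above 0.025 m).
It also fails if it takes over 54 s, if anything falls off the work surface, if the arm or the gripper's body presses on something with over 40 N, if the wrist force passes 120 N, or if a joint passes its speed limit or range.

## Working session

There is one attempt and no reset: what is moved stays moved. The work goes in short steps, Python scripts to look and compute and a tool call to move; the robot and the scene stay as the last step left them, time stands still between calls to the robot, and variables do not carry over. Pictures are saved under pics/ and viewed, about 8 in all and at most 12, crops included, and the job is handed in when it is done.

Besides the shell and the picture viewer there is one more tool, called after ">>>" by a JSON object that holds its "fn" and its "kwargs". jog_arm: Moves the arm, as the interface text tells. Its arguments: {"type":"object","properties":{"increments":{"type":"array"},"grip_force":{"type":"number"}},"required":["increments"]}

```bash
mkdir -p pics
cat > h.py <<'E'
import numpy as np, cv2
from cell import monitor, viewer, ctrl
def snap(name,fn=None,crop=None,s=1):
    d=viewer.snapshot(name)
    if fn:
        im=d["color"][:,:,::-1]
        if crop: a,b,c,e=crop; im=im[b:e,a:c]
        cv2.imwrite("pics/"+fn,cv2.resize(im,None,fx=s,fy=s,interpolation=cv2.INTER_CUBIC))
    return d
def ray(d,u,v,z):
    f=d["color"].shape[0]/2/np.tan(np.radians(d["vfov"])/2)
    T=np.linalg.inv(d["world_to_cam"]); o=T[:3,3]
    r=T[:3,:3]@np.array([(u-d["cx"])/f,(v-d["cy"])/f,1])
    return (o+r*(z-o[2])/r[2])
def cloud(d):
    f=d["color"].shape[0]/2/np.tan(np.radians(d["vfov"])/2)
    v,u=np.mgrid[:384,:512]; Z=d["depth"]
    P=np.stack([(u-d["cx"])/f*Z,(v-d["cy"])/f*Z,Z],-1)
    T=np.linalg.inv(d["world_to_cam"]); return P@T[:3,:3].T+T[:3,3]
E
python3 - <<'E'
from h import *
a=snap("top","top1.png",None,1.5); b=snap("scene","scene1.png",None,1.5)
np.savez("t1.npz",**a);np.savez("s1.npz",**b)
for d in(a,b): print(d["vfov"],d["cx"],d["cy"],np.linalg.inv(d["world_to_cam"])[:3].round(2).tolist())
print(monitor.get_state())
E
```

```text
45.27652251115191 252.57400094750312 196.77935285265997 [[-0.03, -1.0, 0.1, 438.05], [-1.0, 0.03, -0.01, 89.88], [0.01, -0.1, -1.0, 1186.77]]
56.86129617624853 251.0645462340557 182.76338916791235 [[-0.69, 0.44, -0.58, 1029.15], [0.73, 0.42, -0.55, 542.88], [0.0, -0.8, -0.61, 551.07]]
{'time': 0.1, 'joints': array([69.51174826, 36.05256151,  2.20468688, 86.98900212, -1.54673347,
       57.08527314, -1.14653823]), 'qvel': array([-0.01167092, -0.12003004,  0.11846882, -0.14499028, -0.04769646,
       -0.08308139,  0.10728114]), 'effort': array([ 2.62442583e-03, -5.50788188e+01,  1.14746835e+00, -1.87115085e+01,
       -5.20897983e-02,  1.92500307e-02,  5.93180084e-05]), 'eef_pos': array([ 186.81834045, -621.95024503,  204.66573371]), 'tcp_rot': array([ 1.79997727e+02,  9.70807758e-02, -7.32838564e+01]), 'force': array([-0.14709857, -1.23513244, -0.37548673]), 'ft_torque': array([-0.0270973 , -0.01665771, -0.01526558]), 'gripper_width': 94.12288460155341}
```

View pics/top1.png

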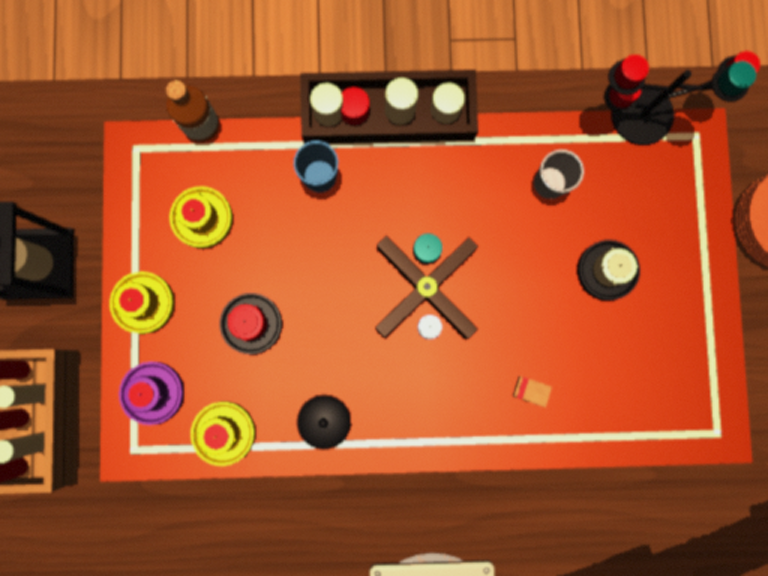

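View pics/scene1.png

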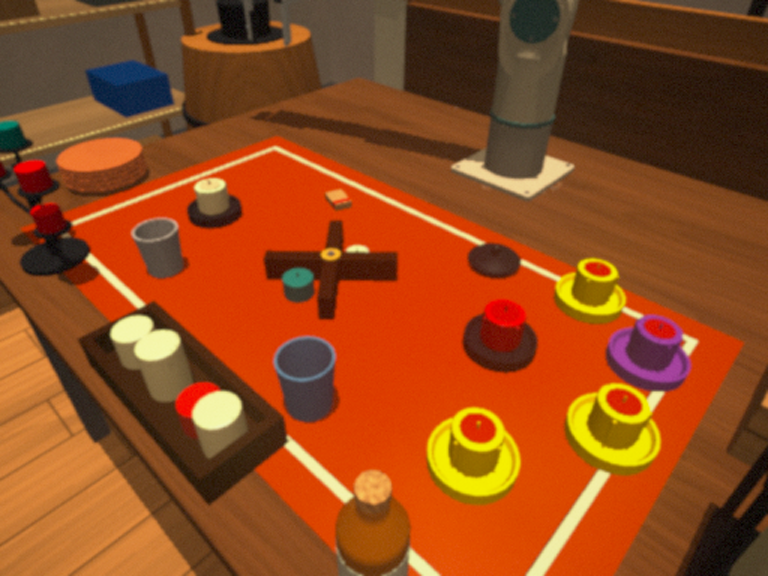

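The top view shows the red candle in a black dish at about (250,323). The other red-topped dishes, yellow at (200,216), (141,302) and (222,433) and purple at (151,393), are look-alikes to leave alone. The ivory candle is at (608,270), the cross centre at (427,287), the ashtray at (324,422) and the matchbox at (533,392).

Run:
```python
from h import *
d=dict(np.load("t1.npz")); P=cloud(d); hsv=cv2.cvtColor(d["color"],cv2.COLOR_RGB2HSV)
H,S,V=cv2.split(hsv)
def near(u,v,r):
    m=np.zeros((384,512),np.uint8); cv2.circle(m,(int(u/1.5),int(v/1.5)),r,1,-1); return m>0
def proj(m,z):
    v,u=np.nonzero(m); return np.array([ray(d,a,b,z) for a,b in zip(u,v)])
# dishes: everything not cloth => outline
cloth=(H<12)&(S>180)&(V>170)
for n,u,v,top in(("red",250,323,None),("ivory",608,270,None)):
    m=near(u,v,30); dk=(m&(V<90)).astype(np.uint8)
    c=max(cv2.findContours(dk,cv2.RETR_EXTERNAL,cv2.CHAIN_APPROX_NONE)[0],key=cv2.contourArea)
    w=np.array([ray(d,*p[0],22)[:2] for p in c],np.float32); print(n,"dish",cv2.minEnclosingCircle(w))
    q=P[m&(P[...,2]>55)&(P[...,2]<75)]; print(" top",np.median(q,0),(q.min(0)+q.max(0))/2,np.ptp(q,0),len(q))
    q=P[m&(P[...,2]>15)&(P[...,2]<28)]; print(" rim",(q.min(0)+q.max(0))/2,np.ptp(q,0),len(q))
m=near(427,287,55)&(P[...,2]>36)&(P[...,2]<54)&(V<120)
q=proj(m,45)[:,:2].astype(np.float32); r=cv2.minAreaRect(q); print("cross",r,len(q),np.median(P[m],0))
c=np.array(r[0]);
a=np.degrees(np.arctan2(*(q-c).T[::-1])); k=np.linalg.norm(q-c,axis=1)>45
t=np.radians(a[k]*4); print("arm angle mod90",np.degrees(np.angle(np.exp(1j*t).mean()))/4)
for n,u,v,h in(("tumbler",317,170,85),("steel",558,178,80),("ash",324,422,40),("match",533,392,15),("stub",428,248,35),("teal",430,326,16),("y1",200,216,22),("y2",141,302,22),("p",151,393,22),("y3",222,433,22)):
    print(n,ray(d,u/1.5,v/1.5,h).round()[:2])
```

```text
red dish ((507.2718811035156, 289.7132263183594), 50.90269088745117)
 top [508.31071896 291.05149793  68.75082756] [507.6259019  291.6808039   65.06144185] [56.11079045 57.00007648 19.12641019] 457
 rim [508.91425134 292.07104644  21.46540047] [101.72418662 103.81881925  12.88182573] 657
ivory dish ((583.130615234375, -318.1065979003906), 52.42409133911133)
 top [ 583.69213108 -317.58018263   68.93646238] [ 585.03594275 -320.05074406   64.86495844] [59.91179832 58.64026178 19.65437699] 457
 rim [ 585.09108991 -320.44697986   21.46518959] [103.54812701 103.17264501  12.91584569] 646
cross ((557.6625366210938, -4.811973571777344), (161.46151733398438, 163.3463134765625), 87.5593032836914) 631 [586.70389143 -41.04252044  45.78294488]
arm angle mod90 42.85281596160791
tumbler [751. 169.]
steel [ 730. -225.]
ash [341. 169.]
match [ 379. -183.]
stub [626. -12.]
teal [495. -12.]
y1 [693. 375.]
y2 [548. 474.]
p [395. 457.]
y3 [326. 339.]
```

>>> {"fn": "jog_arm", "kwargs": {"increments": [[0.04,0.022,0,0,0,0.12,120],[0.04,0.022,0,0,0,0.12,120],[0.04,0.022,0,0,0,0.12,120],[0.04,0.022,0,0,0,0.12,120],[0.04,0.022,0,0,0,0.12,120],[0.04,0.022,0,0,0,0.12,120],[0.04,0.022,0,0,0,0.12,120],[0.04,0.022,0,0,0,0.12,120],[0.04,0.022,0,0,0,0.12,120],[0.04,0.022,0,0,0,0.12,120]]}}

```text
time: 0.93
eef_pos: [544.3, -419.1, 201.1]
tcp_rot: [179.4, 0.5, -3.0]
force: [-0.1, -0.2, -0.5]
gripper_width: 49.9
```

>>> {"fn": "jog_arm", "kwargs": {"increments": [[0.026,0.005,0,0,0,0.09,120],[0.026,0.005,0,0,0,0.09,120],[0,0,-0.035,0,0,0,120],[0,0,-0.04,0,0,0,120],[0,0,-0.04,0,0,0,120],[0,0,-0.03,0,0,0,120],[0,0,0,0,0,0,120]]}}

```text
time: 1.52
eef_pos: [612.6, -393.0, 50.6]
tcp_rot: [179.7, -0.2, 9.2]
force: [-2.0, -0.4, -0.3]
gripper_width: 49.9
```

Run:
```python
from h import *
s=monitor.get_state(); print(s["joints"].round(1),s["eef_pos"].round(1),s["tcp_rot"].round(2),s["force"])
```

```text
[ 39.2  52.8 -17.1  79.6  17.9  50.   26.3] [ 612.6 -393.    50.6] [179.74  -0.24   9.25] [-1.96753595 -0.41925575 -0.32290663]
```

>>> {"fn": "jog_arm", "kwargs": {"increments": [[-0.016,-0.008,0,0,0,-0.02,120],[0,0,-0.02,0,0,0,120],[0,0,-0.02,0,0,0,120],[0,0,0,0,0,0,120]]}}

```text
time: 1.85
eef_pos: [595.9, -401.3, 10.8]
tcp_rot: [179.8, -0.2, 8.1]
force: [-0.6, 0.8, -1.2]
gripper_width: 49.9
```

Run:
```python
from h import *
snap("scene","s2.png",(70,60,300,220),3); s=monitor.get_state(); print(s["eef_pos"].round(1),s["tcp_rot"].round(2),s["force"].round(1))
```

```text
[ 597.5 -401.6   12.9] [179.72  -0.32   8.07] [-0.6  0.   0.2]
```

View pics/s2.png

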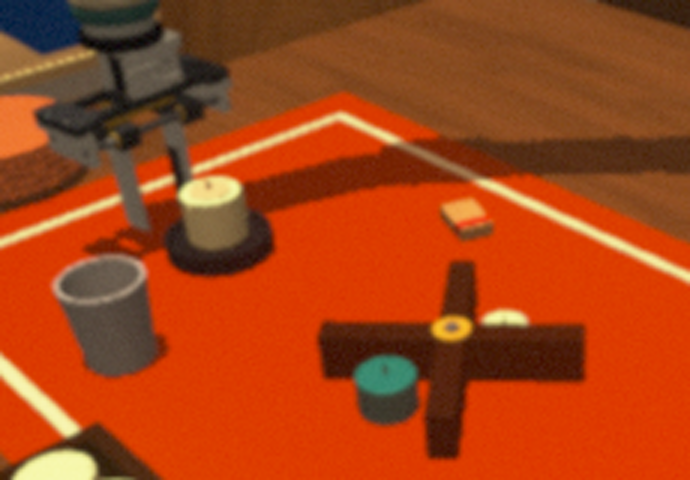

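>>> {"fn": "jog_arm", "kwargs": {"increments": [[-0.002,0.012,-0.002,0,0,0,120],[-0.002,0.015,0,0,0,0,120],[-0.002,0.015,0,0,0,0,120],[-0.002,0.015,0,0,0,0,120],[-0.002,0.015,0,0,0,0,120],[-0.002,0.015,0,0,0,0,120],[-0.002,0.015,0,0,0,0,120],[-0.002,0.015,0,0,0,0,120],[-0.002,0.015,0,0,0,0,120],[-0.002,0.01,0,0,0,0,120]]}}

```text
time: 2.73
eef_pos: [588.2, -270.0, 34.3]
tcp_rot: [178.2, -1.7, 7.5]
force: [0.3, -0.7, -1.6]
gripper_width: 49.8
```

```bash
cat > m.py <<'E'
from h import *
import sys
def meas(z0=14,z1=29):
    d=snap("top"); P=cloud(d); s=monitor.get_state(); e=s["eef_pos"]
    H,S,V=cv2.split(cv2.cvtColor(d["color"],cv2.COLOR_RGB2HSV)); z=P[...,2]
    iv=(z>60)&(z<73)&(S<150)&(V>120)&(abs(P[...,1]+200)<180)&(abs(P[...,0]-570)<90)&(P[...,1]<-60)
    rd=(z>60)&(z<73)&((H<8)|(H>172))&(S>150)&(P[...,1]>50)&(P[...,1]<345)&(abs(P[...,0]-530)<90)
    for n,m in(("ivory",iv),("red",rd)):
        c=cv2.findContours(m.astype(np.uint8),cv2.RETR_EXTERNAL,cv2.CHAIN_APPROX_NONE)[0]
        if not c: print(n,"none"); continue
        c=max(c,key=cv2.contourArea)
        w=np.array([ray(d,*p[0],68)[:2] for p in c],np.float32); o,r=cv2.minEnclosingCircle(w)
        q=P[(np.hypot(P[...,0]-o[0],P[...,1]-o[1])<60)&(z>14)&(z<28)]
        print(n,"top",np.round(o,1),round(r,1),"rim",((q.min(0)+q.max(0))/2).round(1)[:2],np.ptp(q,0).round()[:2])
    print("t",s["time"],"tcp",e.round(1),s["tcp_rot"].round(1),"F",s["force"].round(1),"jnt",s["joints"].round())
meas()
E
python3 m.py; python3 -c "
from h import *
snap('scene','s3.png',(70,60,300,220),3)"
```

```text
ivory top [ 585.6 -245.1] 28.9 rim [ 585.8 -245.3] [102.  99.]
red top [509.2 291.5] 29.9 rim [508.9 291.7] [102. 103.]
t 2.7833 tcp [ 588.2 -267.4   34.5] [178.3  -1.7   7.7] F [-0.3  1.3  0.3] jnt [ 30.  47. -14.  97.  19.  35.  13.]
```

View pics/s3.png

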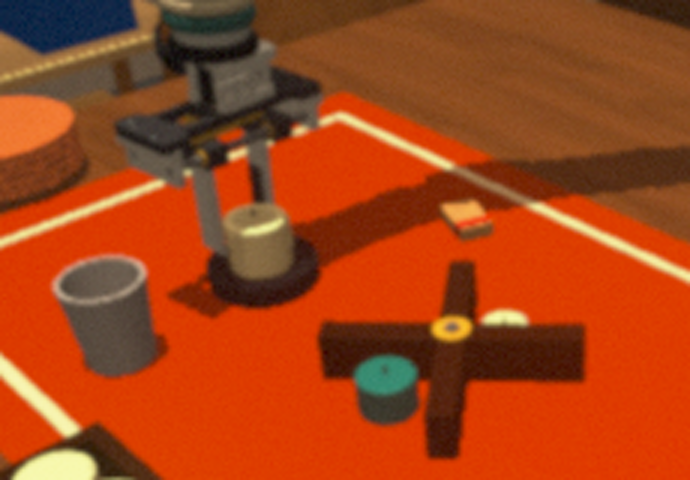

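>>> {"fn": "jog_arm", "kwargs": {"increments": [[0.003,-0.02,0.002,0,0,0,120],[0.005,-0.025,0,0.013,0.016,0.035,120],[0.005,-0.017,0,0.013,0.016,0.035,120],[0,0,-0.01,0,0,0,120],[0,0,0,0,0,0,120]]}}

```text
time: 3.25
eef_pos: [603.4, -332.7, 28.9]
tcp_rot: [-180.0, -0.2, 11.9]
force: [-0.5, 0.9, 0.7]
gripper_width: 49.8
```

>>> {"fn": "jog_arm", "kwargs": {"increments": [[0,0.002,-0.012,0,0,0,120],[0,0.002,-0.008,0,0,0,120],[-0.001,0.008,-0.002,0,0,0,120],[-0.002,0.01,-0.002,0,0,0,120],[-0.002,0.01,-0.002,0,0,0,120],[-0.002,0.01,-0.002,0,0,0,120]]}}

```text
time: 3.75
eef_pos: [596.7, -293.7, 0.4]
tcp_rot: [179.3, -0.4, 11.8]
force: [0.3, -11.2, 12.1]
gripper_width: 49.7
```

>>> {"fn": "jog_arm", "kwargs": {"increments": [[0,0,0.008,0,0,0,120],[-0.002,0.01,0,0,0,0,120],[-0.002,0.01,-0.001,0,0,0,120],[-0.002,0.01,-0.001,0,0,0,120],[-0.002,0.01,-0.001,0,0,0,120]]}}

```text
time: 4.17
eef_pos: [590.8, -253.0, 10.0]
tcp_rot: [178.7, -0.7, 11.9]
force: [1.8, -5.6, 5.7]
gripper_width: 50.0
```

>>> {"fn": "jog_arm", "kwargs": {"increments": [[-0.0025,0.01,-0.0015,0.005,0.003,0,120],[-0.0025,0.01,-0.0015,0.005,0.003,0,120],[-0.0025,0.01,-0.0015,0.005,0.003,0,120],[-0.0025,0.01,-0.0015,0.005,0.003,0,120],[-0.0025,0.01,-0.0015,0.004,0.003,0,120],[-0.0025,0.01,-0.0015,0.004,0.003,0,120]]}}

```text
time: 4.67
eef_pos: [581.1, -196.0, 7.0]
tcp_rot: [179.5, -0.7, 11.8]
force: [1.3, -5.3, 6.3]
gripper_width: 49.8
```

```bash
python3 m.py
```

```text
ivory top [ 571.2 -143.7] 30.1 rim [ 571.8 -143.8] [103. 103.]
red top [509.2 291.5] 29.9 rim [509.  291.7] [102. 104.]
t 4.7167 tcp [ 580.5 -192.6    6.6] [179.7  -0.7  11.9] F [ 0.9 -1.   2.4] jnt [ 24.  48. -14. 102.  20.  32.  10.]
```

>>> {"fn": "jog_arm", "kwargs": {"increments": [[-0.004,0.01,-0.001,0.003,0.003,0.02,120],[-0.005,0.01,-0.001,0.003,0.003,0.02,120],[-0.005,0.01,-0.001,0.003,0.003,0.02,120],[-0.005,0.01,-0.001,0.003,0.003,0.02,120],[-0.004,0.008,-0.001,0.003,0.003,0,120]]}}

```text
time: 5.13
eef_pos: [566.5, -149.8, 5.8]
tcp_rot: [179.8, -1.1, 16.6]
force: [9.5, -22.7, -1.8]
gripper_width: 50.1
```

```bash
python3 m.py
```

```text
ivory top [552.  -98.1] 30.6 rim [552.4 -97.9] [103. 104.]
red top [508.9 292. ] 29.6 rim [508.9 292.6] [102. 105.]
t 5.1833 tcp [ 566.5 -150.2    5.9] [179.7  -1.1  16.6] F [  6.2 -11.5   0.1] jnt [ 21.  47. -14. 106.  21.  28.  10.]
```

>>> {"fn": "jog_arm", "kwargs": {"increments": [[0,0.006,0,0,0.003,-0.02,120],[0,0.006,0,0,0.003,-0.02,120],[0,0.008,0,0,0,-0.02,120],[0,0.008,0,0,0,0,120]]}}

```text
time: 5.52
eef_pos: [569.9, -151.2, 7.4]
tcp_rot: [177.7, -0.8, 12.5]
force: [4.3, -17.7, -1.5]
gripper_width: 49.7
```

```bash
python3 m.py; python3 -c "
from h import *
snap('top','t4.png',(190,120,410,280),3)"
```

```text
ivory top [553.9 -96.9] 29.7 rim [554.6 -95. ] [103. 101.]
red top [509.2 291.5] 29.9 rim [508.9 292.2] [102. 104.]
t 5.5667 tcp [ 570.3 -151.     7.5] [177.7  -0.8  12.6] F [  3.7 -19.1  -2. ] jnt [ 18.  46. -10. 107.  21.  27.   5.]
```

View pics/t4.png

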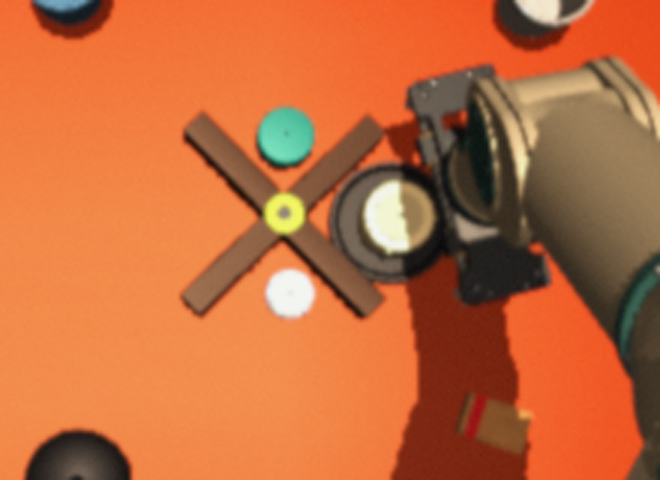

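>>> {"fn": "jog_arm", "kwargs": {"increments": [[0.003,-0.015,0,0,0,0,120],[0.003,-0.025,0,0.015,0.01,0.01,120],[0,-0.02,0.02,0.015,0,0.01,120],[0,0,0.04,0,0,0,120],[0,0,0.04,0,0,0,120],[0,0,0.04,0,0,0,120],[0,0,0.02,0,0,0,120]]}}

```text
time: 6.2
eef_pos: [561.9, -199.3, 161.0]
tcp_rot: [-179.0, 0.8, 14.3]
force: [1.0, -0.5, 0.7]
gripper_width: 49.7
```

>>> {"fn": "jog_arm", "kwargs": {"increments": [[-0.004,0.03,0,0,0,0,120],[-0.006,0.04,0,0,0,0,120],[-0.006,0.04,-0.002,0,0,0,120],[-0.006,0.04,-0.002,0,0,0,120],[-0.006,0.04,-0.002,0,0,0,120],[-0.006,0.04,-0.002,0,0,0,120],[-0.006,0.04,-0.002,0,0,0,120],[-0.006,0.04,-0.002,0,0,0,120],[-0.006,0.04,-0.002,0,0,0,120]]}}

```text
time: 6.95
eef_pos: [495.6, 153.4, 147.4]
tcp_rot: [-178.6, 1.4, 13.9]
force: [-0.0, -0.5, 0.6]
gripper_width: 49.6
```

>>> {"fn": "jog_arm", "kwargs": {"increments": [[0,0.04,0,-0.006,-0.006,0,120],[0,0.04,0,-0.006,-0.006,0,120],[0,0.04,0,-0.006,-0.006,0,120],[0,0.04,0,-0.006,-0.006,0,120],[0,0.035,0,0,0,0,120],[0,0.02,0,0,0,0,120],[0,0,0,0,0,0,120]]}}

```text
time: 7.53
eef_pos: [467.0, 390.9, 140.5]
tcp_rot: [-179.7, 2.0, 15.5]
force: [0.7, 1.5, 1.0]
gripper_width: 49.8
```

>>> {"fn": "jog_arm", "kwargs": {"increments": [[0.01,-0.006,0,0,-0.018,-0.01,120],[0.01,-0.006,0,0,-0.018,-0.01,120],[0,0,-0.035,0,0,0,120],[0,0,-0.035,0,0,0,120],[0,0,-0.02,0,0,0,120],[0,0,0,0,0,0,120]]}}

```text
time: 8.03
eef_pos: [486.8, 368.7, 47.1]
tcp_rot: [179.4, -0.0, 14.0]
force: [-0.2, 0.5, 0.4]
gripper_width: 50.1
```

>>> {"fn": "jog_arm", "kwargs": {"increments": [[0,0.002,-0.015,0,0,0,120],[0,0.002,-0.015,0,0,0,120],[0,0,-0.004,0,0,0,120],[0,0,0,0,0,0,120]]}}

```text
time: 8.37
eef_pos: [490.7, 362.3, 14.1]
tcp_rot: [179.0, -0.0, 13.3]
force: [-0.3, 0.6, 0.1]
gripper_width: 50.1
```

```bash
python3 m.py; python3 -c "
from h import *
snap('scene','s5.png',(270,130,490,330),3)"
```

```text
ivory top [553.9 -98.3] 30.2 rim [554.6 -98.9] [103. 103.]
red top [508.5 292. ] 29.7 rim [508.9 292. ] [102. 104.]
t 8.4167 tcp [491.  362.3  14.6] [ 1.79e+02 -1.00e-01  1.33e+01] F [-0.  -0.9 -0.7] jnt [-32.  48. -13. 101.  19.  34. -43.]
```

View pics/s5.png

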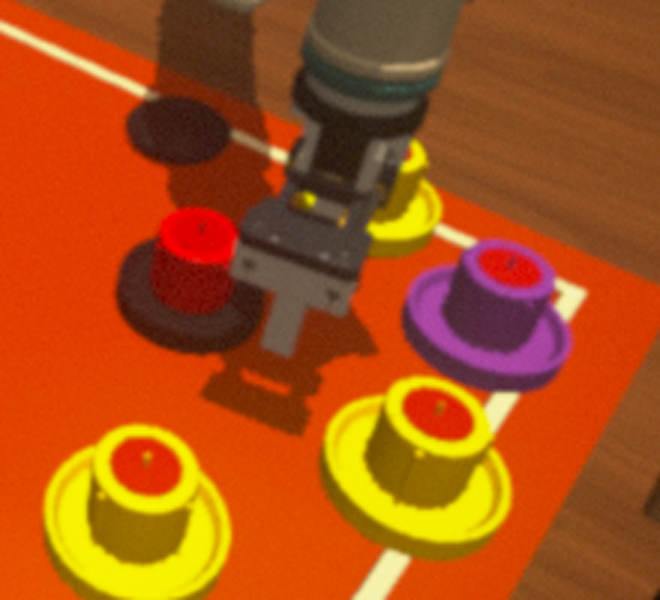

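The fingers (crop px (285,340)) stand clear behind the red dish (190,290), and the yellow and purple look-alikes are untouched.

>>> {"fn": "jog_arm", "kwargs": {"increments": [[0.001,-0.004,-0.004,0.005,0,0,120],[0.002,-0.008,-0.001,0.005,0,0,120],[0.0025,-0.01,0,0,0,0,120],[0.0025,-0.01,0,0,0,0,120],[0.0025,-0.01,0,0,0,0,120]]}}

```text
time: 8.88
eef_pos: [502.8, 323.9, 13.8]
tcp_rot: [-179.8, -0.7, 13.5]
force: [-0.2, 2.3, -2.4]
gripper_width: 49.7
```

>>> {"fn": "jog_arm", "kwargs": {"increments": [[0.0025,-0.01,-0.003,0,0.003,0,120],[0.0025,-0.01,-0.002,0,0.003,0,120],[0.0025,-0.01,-0.001,0,0.003,0,120],[0.0025,-0.01,-0.001,0,0.002,0,120],[0.0025,-0.01,-0.001,0,0.002,0,120],[0.0025,-0.01,-0.001,0,0.002,0,120]]}}

```text
time: 9.38
eef_pos: [520.8, 276.6, 11.7]
tcp_rot: [-178.1, -0.8, 13.8]
force: [-1.8, 6.6, 4.2]
gripper_width: 49.6
```

```bash
python3 m.py
```

```text
ivory top [553.9 -98.3] 30.2 rim [554.7 -98.7] [103. 104.]
red top [538.4 219.1] 27.9 rim [547.4 215.3] [78. 89.]
t 9.4333 tcp [521.8 273.2  11.4] [-178.2   -0.8   13.6] F [-0.8  1.9  2.7] jnt [-20.  47. -15. 106.  20.  29. -35.]
```

>>> {"fn": "jog_arm", "kwargs": {"increments": [[0.001,-0.011,-0.001,-0.007,0.004,0,120],[0.001,-0.011,-0.001,-0.007,0.004,0,120],[0.001,-0.011,-0.001,-0.007,0.004,0,120],[0.001,-0.011,-0.001,-0.007,0.004,0,120],[0.001,-0.011,-0.001,-0.005,0.003,0,120],[0.001,-0.011,-0.001,-0.005,0.003,0,120],[0.001,-0.011,-0.001,-0.005,0.003,0,120],[0.001,-0.011,-0.001,-0.005,0.003,0,120]]}}

```text
time: 10.1
eef_pos: [536.1, 202.1, 10.9]
tcp_rot: [-179.0, 0.0, 14.3]
force: [-1.8, 6.2, 4.9]
gripper_width: 49.4
```

```bash
python3 m.py
```

```text
ivory top [553.5 -98.6] 29.8 rim [554.9 -97.9] [103. 104.]
red top [572.9 131.9] 4.4 rim [578.3 130.1] [48. 66.]
t 10.15 tcp [536.7 198.9  10.7] [-1.791e+02  1.000e-01  1.410e+01] F [-0.4  2.9  2.5] jnt [-13.  46. -16. 107.  22.  29. -29.]
```

>>> {"fn": "jog_arm", "kwargs": {"increments": [[0.001,-0.011,-0.001,-0.005,0.002,0,120],[0.001,-0.011,-0.001,-0.005,0.002,0,120],[0.001,-0.011,-0.001,-0.005,0.002,0,120],[0.001,-0.011,-0.001,-0.005,0.002,0,120]]}}

```text
time: 10.48
eef_pos: [543.3, 166.1, 10.4]
tcp_rot: [-179.3, 0.0, 14.6]
force: [-1.7, 8.2, 6.0]
gripper_width: 49.6
```

```bash
cat > ms.py <<'E'
from h import *
d=snap("scene","s6.png",(150,100,400,290),3); P=cloud(d); s=monitor.get_state(); z=P[...,2]
H,S,V=cv2.split(cv2.cvtColor(d["color"],cv2.COLOR_RGB2HSV))
for n,m in(("red",((H<8)|(H>172))&(S>150)&(P[...,1]>30)&(P[...,1]<250)),("ivory",(S<150)&(V>120)&(P[...,1]<-50)&(P[...,1]>-150))):
    m=m&(z>63)&(z<74)&(abs(P[...,0]-560)<60)
    c=max(cv2.findContours(m.astype(np.uint8),cv2.RETR_EXTERNAL,cv2.CHAIN_APPROX_NONE)[0],key=cv2.contourArea,default=None)
    if c is None: print(n,"none"); continue
    o,r=cv2.minEnclosingCircle(np.array([ray(d,*p[0],68)[:2] for p in c],np.float32)); print(n,np.round(o,1),round(r,1))
print(s["eef_pos"].round(1),s["tcp_rot"].round(1),s["force"].round(1))
E
python3 ms.py
```

```text
red [580.4 101.9] 7.7
ivory [557.  -92.5] 32.4
[543.6 163.1  10.2] [-1.794e+02  1.000e-01  1.450e+01] [0.1 4.6 3.4]
```

View pics/s6.png

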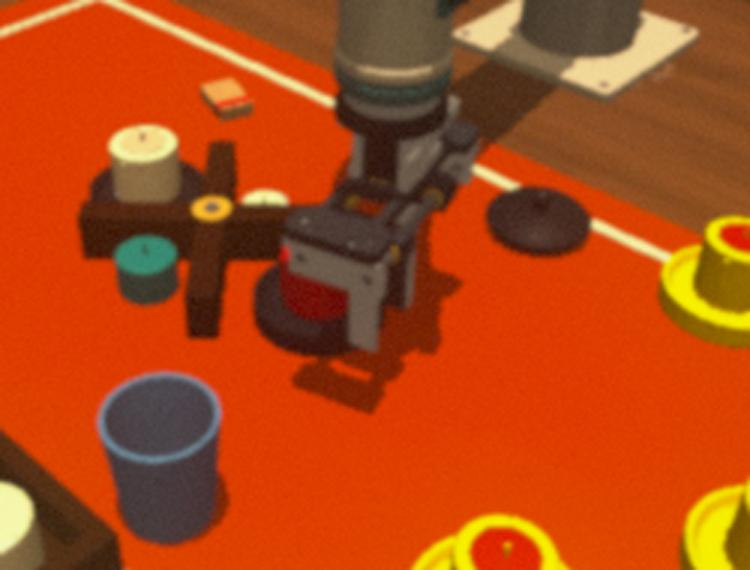

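The scene view shows the red dish (310,310) just short of the corner with both fingers behind it, and the ivory dish seated.

>>> {"fn": "jog_arm", "kwargs": {"increments": [[0.002,-0.01,-0.001,-0.004,0.001,0,120],[0.002,-0.01,-0.001,-0.004,0.001,0,120],[0.001,-0.008,-0.001,-0.004,0,0,120]]}}

```text
time: 10.78
eef_pos: [549.2, 143.6, 9.7]
tcp_rot: [-179.5, -0.0, 14.8]
force: [-2.1, 8.1, 8.5]
gripper_width: 49.6
```

>>> {"fn": "jog_arm", "kwargs": {"increments": [[0.001,-0.008,0,0,0,0,120],[0,-0.008,0,0,0,0,120]]}}

```text
time: 10.95
eef_pos: [548.7, 137.0, 10.2]
tcp_rot: [-178.8, -0.2, 15.2]
force: [-5.6, 23.1, -2.4]
gripper_width: 49.7
```

>>> {"fn": "jog_arm", "kwargs": {"increments": [[0,-0.008,0,-0.005,0,-0.02,120],[0.002,-0.008,0,-0.005,0,-0.02,120],[0.002,-0.009,0,-0.005,0,0,120],[0,-0.009,0,0,0,0,120]]}}

```text
time: 11.28
eef_pos: [548.4, 137.7, 10.6]
tcp_rot: [-177.2, -0.8, 14.5]
force: [1.5, 17.0, -3.7]
gripper_width: 50.0
```

>>> {"fn": "jog_arm", "kwargs": {"increments": [[-0.003,0.012,0,0,0,0,120],[-0.005,0.03,0,0,0,0,120],[0,0.025,0.03,0,0,0,120],[0,0,0.04,0,0,0,120],[0,0,0.04,0,0,0,120],[0,0.03,0.03,0,0,0,120],[-0.01,0.04,0,0,0,0,120],[-0.02,0.04,0,0,0,0,120],[-0.02,0.04,0,0,0,0,120],[0,0,0,0,0,0,120]]}}

```text
time: 12.12
eef_pos: [484.6, 342.2, 151.9]
tcp_rot: [-178.3, 0.2, 13.5]
force: [-0.0, 1.0, -0.4]
gripper_width: 49.6
```

```bash
python3 m.py; python3 ms.py; python3 -c "
from h import *
d=snap('top','t7.png',(190,120,410,280),3)
P=cloud(d);z=P[...,2];V=d['color'].max(2)
print(ray(d,190+285/3,120+212/3,47))
for n,x,y in(('stub',626,-12),('teal',495,-12)):
    q=P[(np.hypot(P[...,0]-x,P[...,1]-y)<24)&(z>10)&(z<40)]; print(n,np.median(q,0).round())
"
```

```text
ivory top [553.9 -98.3] 30.2 rim [554.7 -98.5] [103. 104.]
red top [564.5  84.9] 29.8 rim [566.5  81.8] [107. 107.]
t 12.1667 tcp [487.3 337.  151.3] [-178.5    0.2   13.3] F [ 0.4 -1.2 -0.5] jnt [-23.  36. -22. 100.  15.  47. -38.]
red [564.8  91. ] 32.3
ivory [556.2 -93.4] 31.2
[489.2 333.3 150.7] [-178.7    0.3   13.1] [-0.4 -1.  -0. ]
[560.20327206  -7.76350115  47.        ]
stub [626. -11.  36.]
teal [496. -11.  18.]
```

View pics/t7.png

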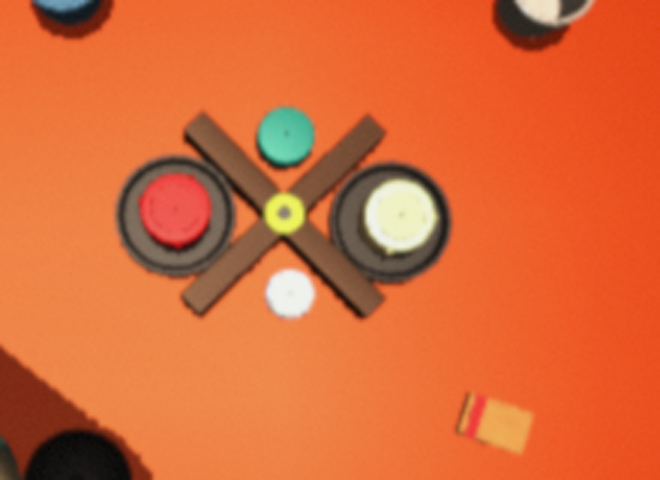

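```bash
python3 -c "
from cell import ctrl
print(ctrl.finish_job())"
```

```text
the job is handed in; nothing more can be done
None
```

I pushed both candle dishes into the cross with the fingertips, red into the left corner and ivory into the right, backed the arm off and handed the job in at about 12 s. I don't have the verdict, because handing in doesn't report one.

**Final positions:** the top view puts red at (564.5, 84.9) and ivory at (553.9, −98.3), 183.5 mm apart against 181 mm if both are perfectly seated. From the brass disc's centre they stand about 92.8 and 90.7 mm, against the nominal 90.5. The last picture shows both upright and touching both timbers.

**Other things on the table:** the stub and tea light read where they started, to about 1 mm. The tumbler, cup, ashtray and matchbox I checked only by eye in the pictures, not by measuring again.

**What disagreed:**
- The scene camera put both candles 5–6 mm further toward +y than the top camera did. It sees the tops at a slant; I trusted the top view.
- The ivory dish read about 1–2 mm further out once the gripper was withdrawn.
- On the first ivory push the arm drifted upward, so the fingertips rode over the rim at 34 mm. The grasp point came to about 22 mm from the candle's axis, against the 20 mm limit, at the moments I measured. I backed off and redid the push low.

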